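# Close a slotted air valve with a flat screwdriver

## Task

Close the air-line valve on the bench with the flat screwdriver: take the screwdriver from its stand, set its blade lightly on the slotted spindle in the valve's top, feel for the slot, and once the blade has dropped in turn the spindle clockwise (seen from above) until it comes up against its stop, gently and without forcing it. Then put the screwdriver back upright in the hole of its stand, gently, and let go of it; leave the other things on the bench where they are.

Things in the scene. Friction and masses are not known exactly. Their poses are not given: they have to be found in the camera images.
- driver_mid (a point): Middle of the handle of the loose flat screwdriver (about 150 g), standing upright in its stand, handle up. Black handle 78 mm tall, oblong in section: 28 mm along its x, 22 mm along its y (grip it across the 22 mm, on the broad flat faces), with a 3 mm cap on top; z runs up, away from the blade. The blade's end is 115 mm below this point.
- driver: The same screwdriver, origin at the middle of the blade's end (lowest point), axes as for the handle. Blade straight-sided, 13 mm wide along x, 2.5 mm thick along y, 14 mm long; then a 9 mm round shank; the underside of a round collar, 30 mm across and 6 mm high, is 70 mm above the origin, under the handle, and rests on the stand.
- blade_tip (a point): Middle of the blade's end, axes as for the handle. Blade and spindle must not be pressed together with more than 40 N in all, sideways turning forces included: a turning moment of 0.2 N m already comes to about 40 N, while 0.1 N m on the stop is plenty.
- stand: Wooden screwdriver stand fixed to the bench, 90 x 140 x 95 mm high: a foot board and two cheeks at its y ends carry a 12 mm thick top board with one round hole 20 mm across in its middle. Short hex bits 8 mm high stand along the top board's two y ends. Origin under its centre, z up.
- stand_hole (a point): Centre of the hole's mouth, on the stand's top face (95 mm above the bench). The screwdriver's collar rests on this face, the middle of its handle then being 45 mm above this point. Any yaw of the screwdriver will do.
- valve: Grey valve block fixed to the bench on a steel foot plate 130 x 150 mm, with a brass union and pipe stub either side along its y (245 mm over the stubs, at most 48 mm high). On top a round steel collar, 40 mm across outside and 30 mm inside, rises to 74 mm above the bench; the slotted spindle lies inside it. Origin under its centre, z up.
- spindle_top (a point): Centre of the flat top of the brass spindle head, on its axis, 70 mm above the bench when not pressed (4 mm below the collar's rim). Head 28 mm across; a straight slot 5.5 mm wide, 5 mm deep runs right across it through the centre. The slot may point any way; it is felt, or seen from above. The axes here, those of the valve, do not turn with it, nor does the joint reading tell its direction.
- spindle (a joint): Turn of the spindle, rad, clockwise from above: 0 open, 1.25 closed on a springy stop (0.8 N m per rad); starts at 0 to 0.25. Friction 0.04 N m; stays where left. The head is sprung: it yields downward from 2 N on, 0.7 N more per mm, bottoms at 8 mm, and comes up when the slot meets the blade. Outside the slot a blade pressed on lightly (up to 6 N) slips round without turning it.
- hammer: Loose hammer lying on the bench, beyond the work. To be left alone.
- pipe_collar: Loose steel pipe ring 84 mm across, 45 mm high, standing on the bench; origin under its centre. To be left alone.
- tape_roll: Loose roll of pale tape 90 mm across, 24 mm high, lying flat on the bench; origin under its centre. To be left alone.
Not all that is in view belongs to the job. Of the things that look like the stand, the smallest one is meant.

How it is judged:
On the way, in this order (a step that is already met when the one before it is completed fails the run):
1. the blade has dropped into the spindle's slot, the valve not being closed yet (z of blade_tip in the frame of spindle_top below -0.003 m and horizontal distance between blade_tip and spindle_top below 0.006 m and value of joint spindle below 1.1 rad), for 0.1 s.
2. the spindle is turned to its closed stop with the blade in the slot (value of joint spindle above 1.17 rad and z of blade_tip in the frame of spindle_top below -0.0015 m and horizontal distance between blade_tip and spindle_top below 0.006 m), for 0.1 s.
At the end, for the whole second after the job is handed in: The spindle stands within 0.1 rad of its closed stop (joint above 1.15), and the screwdriver stands released, still and upright (within 0.1 rad) in the hole of the stand, its collar down on the top board (within 3 mm) (value of joint spindle above 1.15 rad and horizontal distance between blade_tip and stand_hole below 0.01 m and z of driver_mid in the frame of stand_hole between 0.04 and 0.048 m and angle between driver_mid's own z axis and vertical below 0.1 rad and linear speed of driver below 0.02 m/s); the robot touches nothing.
It fails at once if the screwdriver is pressed or forced on the valve with more than 40 N (contact force between driver and valve above 40 N).
It fails at once if the screwdriver is dropped or rammed into its stand (more than 60 N) (contact force between driver and stand above 60 N).
It fails at once if the hammer, the pipe ring or the tape roll is moved by more than 20 mm (distance of any of hammer, pipe_collar, tape_roll from where it was at the start of the episode above 0.02 m).
It also fails if it takes over 72 s, if anything falls off the work surface, if the arm or the gripper's body presses on something with over 40 N, if the wrist force passes 120 N, or if a joint passes its speed limit or range.

## Robot

A 6-joint arm with a two-finger parallel gripper is mounted at the origin on the work surface. World frame = base frame: x ahead of the robot, y to its left, z up, the work surface at z = 0. Lengths are in m, angles in rad, forces in N, time in s.
With the tool pointing down it reaches from about 0.25 to 0.775 m from the base axis. Payload 4 kg.
Tool frame: the origin (TCP) lies midway between the tips of the shut fingers; the grasp point (between the pads) lies 19 mm behind it; z points along the fingers, y is the direction in which the jaws open and shut (so a half turn about z gives the same grasp; the last joint's range is limited). The gripper opens to 94 mm and grips with 3 to 60 N. Pads are 16 mm wide; open, the fingers measure 119 mm over their backs; the gripper's body (75 mm by 177 mm) begins 78 mm behind the grasp point.
Start: joints at [-0.103, 0.087, 1.371, -0, 1.684, -0.103], TCP at [0.55, -0, 0.206] pointing down, gripper open.
Joint ranges: [-3.1, 3.1], [-0.76, 2.03], [0.27, 2.55], [-1.08, 4.22], [0.17, 2.65], [-2.57, 2.57]. Speed limits (rad/s): [2.79, 2.79, 3.14, 3.14, 3.14, 3.14].

## Interface

Orientations are given as [roll, pitch, yaw] about the fixed x, y, z axes, in that order (R = Rz(yaw) Ry(pitch) Rx(roll)).
In Python, from bench import get_obs, snapshot, ticket gives the robot as it stands.
- The arm moves only by the shell command python3 -m creep 'ROWS' [OPENING]. ROWS is JSON, a list that holds one entry, the list of rows, each a list of 4 numbers: the shift along the tool's x, y, z in mm, then the turn about the tool's z in degrees. A call has 1 to 8 rows; each row shifts and turns the commanded pose from where the row before left it, along the tool's axes as they then stand; what a row does not reach is not made up. A row lasts 1/8 s, in which the tool goes at most 62.5 mm and 10.7 degrees, less where a joint would pass 70% of its speed; a pose out of reach is approached as far as the arm can. A call with a gripper value outside its range is refused whole. OPENING is the opening, from 0 (shut) to 1 (fully open), set as the call begins (- or left out, the last holds). The fingers move at their own pace and stop on an object; the grip force is fixed at half the most. Time passes only in rows, so rows that do not move let the fingers close. It gives the time, the measured TCP pose, the force and the opening at its end, in the units of the state.
- get_obs(): the state, without advancing time (a new reading comes with each control period).
- snapshot(name): name is "scene" or "side" or "wrist"; returns a dict with "color" (400x640x3 uint8, red, green, blue), "depth" (400x640 float32, m along the optical axis (not along the pixel's ray), 0 where there is no reading), "fx", "fy", "cx", "cy" (pixels), "distortion" ([k1, k2, p1, p2, k3] as OpenCV has them; the pictures are not rectified), "extrinsics" (4x4, takes a point from world to camera coordinates). Camera axes: x right, y down, z forward; pixel columns grow to the right and rows downward; lengths in m; the calibration is good to about 2 mm. A picture is of the moment at which its call begins.
- ticket.close_job(): hands the job in, once; it reports no verdict.
The state is a dict: "time": time; "joint_positions": joint angles; "qvel": joint speeds; "joint_torque": joint torques, N m; "tool_pos": TCP position; "ee_rot": TCP orientation; "wrist_force": force on the tool from outside, world axes, zero at the start; "wrist_torque": the same for the moment, N m; "width": finger opening in m.
Only numpy, scipy, OpenCV 4.12 (cv2) and the standard library are available. Lean on these libraries where they do the work, as an engineer would, in place of code of your own. Each camera call takes 0.05 s, during which the arm holds its last target. There are 200 camera calls.

## Working session

There is one attempt and no reset: what is moved stays moved. The work goes in short steps, Python scripts to look and compute and a shell command to move; the robot and the scene stay as the last step left them, time stands still between calls to the robot, and variables do not carry over. Pictures are saved under pics/ and viewed, on a budget of 10 in all, crops included, one or two more only if the job needs it, and the job is handed in when it is done.

```bash
ls; mkdir -p pics; cat > h.py <<'E'
import numpy as np, cv2
from bench import get_obs, snapshot, ticket
def snap(n,f=None):
    s=snapshot(n)
    if f: cv2.imwrite('pics/'+f, s['color'][:,:,::-1])
    np.save('pics/'+n+'.npy', s, allow_pickle=True)
    return s
def load(n): return np.load('pics/'+n+'.npy',allow_pickle=True).item()
def K(s): return np.array([[s['fx'],0,s['cx']],[0,s['fy'],s['cy']],[0,0,1.]])
def ray(s,u,v):
    p=cv2.undistortPoints(np.array([[[u,v]]],float),K(s),np.array(s['distortion']))[0,0]
    E=np.array(s['extrinsics']);R=E[:3,:3];t=E[:3,3]
    return -R.T@t, R.T@np.array([p[0],p[1],1.])
def onplane(s,u,v,z):
    o,d=ray(s,u,v); return o+d*(z-o[2])/d[2]
def cloud(s):
    h,w=s['depth'].shape
    uv=np.stack(np.meshgrid(np.arange(w),np.arange(h)),-1).reshape(-1,1,2).astype(float)
    p=cv2.undistortPoints(uv,K(s),np.array(s['distortion'])).reshape(h,w,2)
    d=s['depth'];P=np.dstack([p*d[...,None],d])
    E=np.array(s['extrinsics']);return (P-E[:3,3])@E[:3,:3]
def tri(a,b):
    A=np.zeros((3,3));c=np.zeros(3)
    for o,d in (a,b):
        d=d/np.linalg.norm(d);M=np.eye(3)-np.outer(d,d);A+=M;c+=M@o
    return np.linalg.solve(A,c)
E
python3 - <<'E'
from h import *
a=snap('scene');b=snap('side');c=snap('wrist')
cv2.imwrite('pics/a.png',np.vstack([a['color'],b['color']])[:,:,::-1][::1,::1])
im=cv2.imread('pics/a.png');cv2.imwrite('pics/a1.png',im[:400]);cv2.imwrite('pics/a2.png',im[400:])
cv2.imwrite('pics/w.png',c['color'][:,:,::-1])
print(get_obs())
for s in(a,b,c):print(ray(s,320,200))
E
```

```text
pics
{'time': 0.15, 'joint_positions': array([-1.03119878e-01,  8.78179422e-02,  1.37191596e+00, -2.41999577e-05,
        1.68355742e+00, -1.03080111e-01]), 'qvel': array([-0.00051479, -0.00096862, -0.00435386, -0.00071656, -0.00064419,
       -0.00089736]), 'joint_torque': array([ 1.24418581e-03, -3.40636396e+01, -3.02795255e+01,  7.18983379e-02,
        3.04441026e-02, -1.11468453e-04]), 'tool_pos': array([5.49587087e-01, 1.87022325e-05, 2.04550654e-01]), 'ee_rot': array([-3.13990053e+00, -1.50865816e-04,  1.57075373e+00]), 'wrist_force': array([ 0.72880367,  0.34095418, -0.33784788]), 'wrist_torque': array([ 0.01698787, -0.00753806, -0.00287512]), 'width': 0.09383427454879396}
(array([ 1.00342578, -0.76400462,  0.88981598]), array([-0.38794003,  0.67794075, -0.6245285 ]))
(array([0.42350054, 0.87287231, 1.01803748]), array([ 0.07045463, -0.65819891, -0.74959738]))
(array([0.54937829, 0.08082442, 0.38439321]), array([-0.00304706, -0.29131494, -0.95670641]))
```

View pics/a1.png

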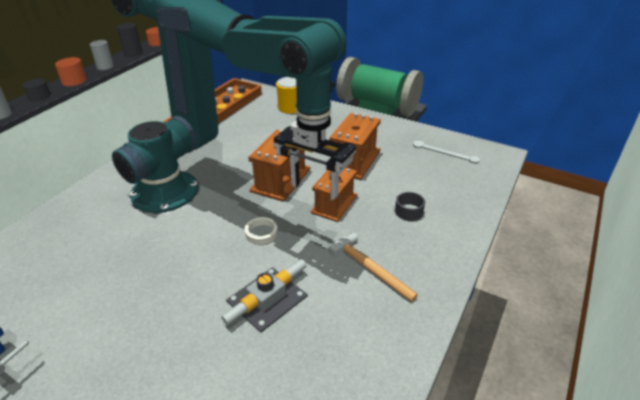

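View pics/a2.png

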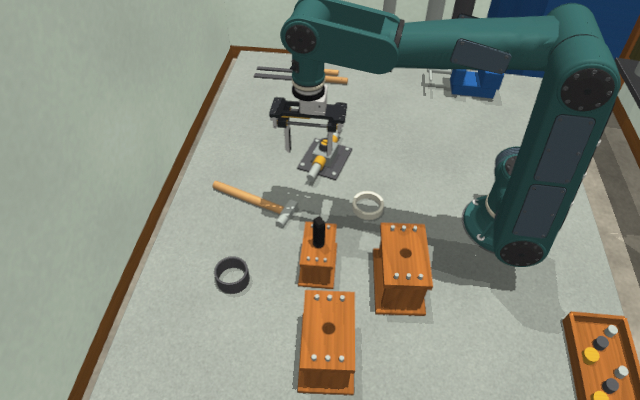

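Scene view: valve at about (265,285), tape (261,231), hammer (345,243)-(412,297), pipe ring (410,206). The small stand at (335,195) is partly hidden by the gripper. Side view: the driver stands in the smallest stand, with its handle at (318,232). The valve spindle is at about (325,145). I'll measure these from depth and rays.

```bash
python3 - <<'E'
from h import *
a=load('scene');b=load('side')
for s,n,box in((b,'side',(300,335,210,256)),(a,'scene',(240,290,265,300)),(b,'side',(310,345,130,175))):
    C=cloud(s);x0,x1,y0,y1=box
    P=C[y0:y1,x0:x1].reshape(-1,3);col=s['color'][y0:y1,x0:x1].reshape(-1,3).astype(int);d=s['depth'][y0:y1,x0:x1].ravel()>0
    dark=(col.max(1)<70)&d
    hi=P[d];print(n,'zmax',np.percentile(hi[:,2],[50,90,99]))
    for lo,up in((.02,.05),(.06,.09),(.1,.13),(.13,.17),(.17,.2)):
        for nm,m in(('all',d),('dark',dark)):
            q=P[m&(P[:,2]>lo)&(P[:,2]<up)]
            if len(q)>3:print(lo,nm,len(q),q.mean(0).round(4),q.min(0).round(3),q.max(0).round(3))
# stand top (side)
C=cloud(b);h=b['color'].astype(int);m=(h[...,0]>110)&(h[...,2]<80)&(abs(C[...,2]-.095)<.006)&(b['depth']>0)
m[:, :290]=0;m[:,345:]=0;m[:215]=0;m[290:]=0
v,u=np.nonzero(m);q=C[m];r=cv2.minAreaRect((q[:,:2]*1000).astype(np.float32));print('stand top',len(q),r)
for n,s in(('scene',a),('side',b)):
    C=cloud(s);m=(C[...,2]>.012)&(C[...,2]<.4)&(s['depth']>0)
E
```

```text
side zmax [0.09401578 0.15688955 0.18573188]
0.06 all 4 [0.4811 0.206  0.0896] [0.462 0.186 0.089] [0.527 0.23  0.09 ]
0.1 all 92 [0.4965 0.209  0.1143] [0.478 0.152 0.1  ] [0.526 0.221 0.13 ]
0.1 dark 81 [0.4966 0.2132 0.1153] [0.483 0.201 0.1  ] [0.51  0.221 0.13 ]
0.13 all 133 [0.4957 0.2126 0.1514] [0.481 0.198 0.13 ] [0.511 0.221 0.17 ]
0.13 dark 127 [0.4963 0.2127 0.151 ] [0.483 0.198 0.13 ] [0.511 0.221 0.17 ]
0.17 all 115 [0.4955 0.2077 0.1813] [0.481 0.191 0.171] [0.511 0.22  0.188]
0.17 dark 106 [0.496  0.2083 0.1813] [0.483 0.194 0.171] [0.511 0.22  0.188]
scene zmax [0.03775312 0.06875225 0.0752062 ]
0.02 all 569 [ 0.5379 -0.1881  0.0438] [ 0.491 -0.252  0.02 ] [ 0.564 -0.111  0.05 ]
0.06 all 235 [ 0.5279 -0.1974  0.0706] [ 0.507 -0.216  0.06 ] [ 0.547 -0.175  0.077]
0.06 dark 60 [ 0.5373 -0.207   0.0673] [ 0.522 -0.216  0.06 ] [ 0.547 -0.19   0.077]
side zmax [0.01217418 0.21191878 0.31058961]
0.02 all 456 [ 0.5264 -0.1665  0.0412] [ 0.486 -0.307  0.02 ] [ 0.561 -0.077  0.05 ]
0.06 all 74 [ 0.5328 -0.191   0.0705] [ 0.522 -0.211  0.06 ] [ 0.546 -0.169  0.077]
0.06 dark 21 [ 0.5325 -0.1769  0.0684] [ 0.524 -0.206  0.06 ] [ 0.541 -0.169  0.076]
stand top 1000 ((496.867431640625, 203.25955200195312), (77.61642456054688, 132.89012145996094), 2.159242868423462)
```

```bash
python3 -m creep '[[[-50,-6,-12,0],[-50,-6,-12,0],[-50,-6,-12,0],[-45,-4,-12,0],[0,0,0,0],[0,0,0,0]]]'; python3 - <<'E'
from h import *
s=snap('wrist');np.save('pics/wv1.npy',s,allow_pickle=True)
cv2.imwrite('pics/wv1.png',s['color'][:,:,::-1]);o=get_obs();print(o['tool_pos'],o['ee_rot'],o['wrist_force'])
R=s['extrinsics']
p=np.array([.528,-.195,.07,1]);q=R@p;print(s['fx']*q[0]/q[2]+s['cx'],s['fy']*q[1]/q[2]+s['cy'])
E
```

```text
time: 0.9
tool_pos: [0.5279, -0.1944, 0.2529]
ee_rot: [-3.141, -0.001, 1.571]
wrist_force: [-0.3, 0.8, 0.9]
width: 0.094
[ 0.52791717 -0.19392044  0.25280208] [-3.14063217e+00 -1.17478512e-03  1.57180272e+00] [ 0.04235018 -0.26952037  0.19874695]
321.0239997050696 176.66882059369223
```

View pics/wv1.png

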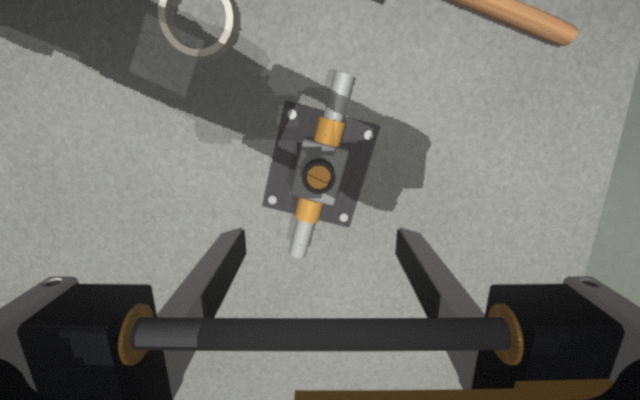

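The wrist view shows the valve spindle at (319,177), with a dark slot line running from left to slightly lower right. The pipe axis is tilted about 15°. I'll take a closer second view for triangulation and the slot angle.

```bash
python3 -m creep '[[[-20,0,50,0],[-20,0,50,0],[0,0,0,0],[0,0,0,0]]]'; python3 - <<'E'
from h import *
s2=snap('wrist');np.save('pics/wv2.npy',s2,allow_pickle=True);s1=np.load('pics/wv1.npy',allow_pickle=True).item()
C=[]
for s in (s1,s2):
    q=s['extrinsics']@np.array([.528,-.195,.07,1]);u,v=int(s['fx']*q[0]/q[2]+s['cx']),int(s['fy']*q[1]/q[2]+s['cy'])
    hsv=cv2.cvtColor(s['color'],cv2.COLOR_RGB2HSV);m=((hsv[...,1]>110)&(hsv[...,2]>90)&(hsv[...,0]<30)).astype(np.uint8)
    w=np.zeros_like(m);w[v-22:v+22,u-22:u+22]=1;m*=w
    m=cv2.morphologyEx(m,cv2.MORPH_CLOSE,np.ones((5,5),np.uint8))
    cs,_=cv2.findContours(m,0,1);c=max(cs,key=cv2.contourArea);(x,y),r=cv2.minEnclosingCircle(c);C.append((x,y));print(x,y,r,cv2.contourArea(c),onplane(s,x,y,.07))
print(tri(ray(s1,*C[0]),ray(s2,*C[1])))
x,y=map(int,C[1]);im=s2['color'][y-40:y+40,x-50:x+50,::-1]
cv2.imwrite('pics/crop2.png',cv2.resize(im,None,fx=7,fy=7,interpolation=cv2.INTER_CUBIC));print(x,y)
print(get_obs()['tool_pos'])
E
```

```text
time: 1.45
tool_pos: [0.529, -0.234, 0.1553]
ee_rot: [3.14, 0.0, 1.572]
wrist_force: [0.5, -0.0, 0.4]
width: 0.0941
318.3571472167969 177.03060913085938 12.030920028686523 409.5 [ 0.52483339 -0.19543929  0.07      ]
315.8824462890625 156.7319793701172 17.267257690429688 865.5 [ 0.52476645 -0.19539514  0.07      ]
[ 0.52480733 -0.1952723   0.07075389]
315 156
[ 0.52953565 -0.23431365  0.15640523]
```

View pics/crop2.png

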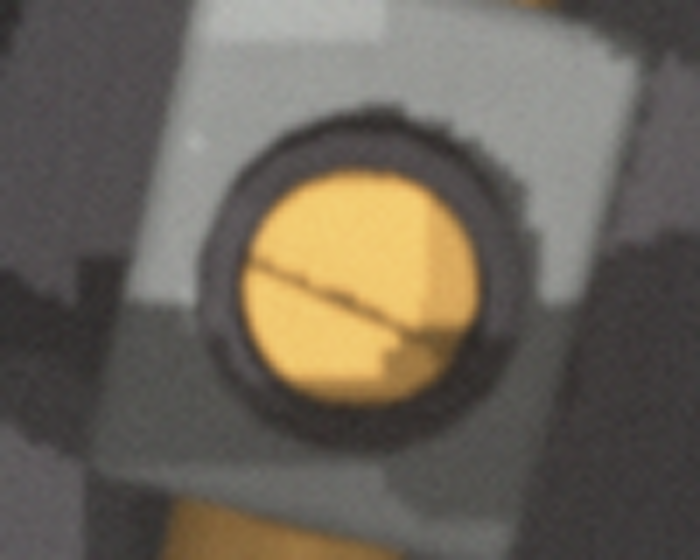

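```bash
python3 - <<'E'
from h import *
s=np.load('pics/wv2.npy',allow_pickle=True).item()
p=onplane(s,300,153.4,.07);q=onplane(s,330,166,.07);print(p,q,np.degrees(np.arctan2(*(q-p)[1::-1])))
E
python3 -m creep '[[[40,-4,-25,0],[55,-4,-20,0],[55,-4,-20,0],[55,-4,-20,0],[55,-4,-20,0],[55,-4,-20,0],[55,-4,-15,0],[40,-4,-4,0]]]';python3 -m creep '[[[0,0,0,0],[0,0,0,0]]]'; python3 - <<'E'
from h import *
s=snap('wrist','wd1.png');np.save('pics/wd1.npy',s,allow_pickle=True);o=get_obs();print(o['time'],o['tool_pos'],o['ee_rot'])
E
```

```text
[ 0.51127116 -0.1925663   0.07      ] [ 0.53688652 -0.20338481  0.07      ] -22.8964829063982
time: 2.5
tool_pos: [0.496, 0.1784, 0.3028]
ee_rot: [3.133, -0.003, 1.574]
wrist_force: [-0.1, -0.5, -0.2]
width: 0.0939
time: 2.75
tool_pos: [0.4961, 0.175, 0.2993]
ee_rot: [3.138, -0.0, 1.572]
wrist_force: [1.2, 0.1, 0.9]
width: 0.0937
2.8 [0.49612982 0.17444957 0.29872903] [3.13944504e+00 2.59684363e-05 1.57027244e+00]
```

View pics/wd1.png

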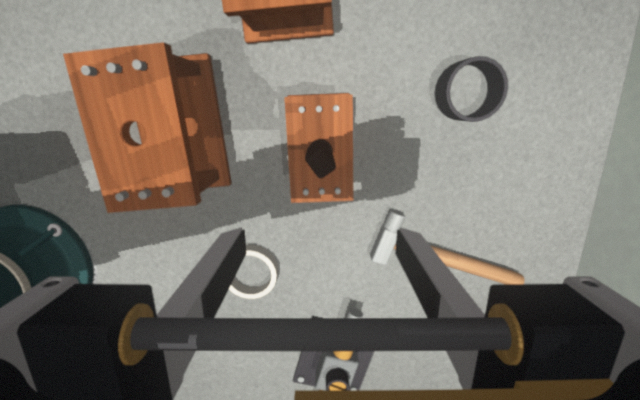

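The wrist view shows the small stand at (320,148), with the black handle seen end-on at (320,158) and skewed. I'll enlarge it and measure its yaw.

```bash
python3 -m creep '[[[15,0,35,0],[0,0,0,0],[0,0,0,0]]]'; python3 - <<'E'
from h import *
s=snap('wrist');np.save('pics/wd2.npy',s,allow_pickle=True);o=get_obs();print(o['time'],o['tool_pos'],o['ee_rot'])
s1=np.load('pics/wd1.npy',allow_pickle=True).item()
for t in(s1,s):
    C=cloud(t);m=(abs(C[...,2]-.187)<.006)&(t['depth']>0)&(abs(C[...,0]-.496)<.04)&(abs(C[...,1]-.205)<.04)
    q=C[m];print(len(q),q.mean(0),q.min(0),q.max(0),cv2.minAreaRect((q[:,:2]*1000).astype(np.float32)));v,u=np.nonzero(m);print(u.mean(),v.mean())
u0,v0=int(u.mean()),int(v.mean())
im=s['color'][v0-40:v0+40,u0-50:u0+50,::-1].astype(float);im=np.clip(255*(im/255)**.5,0,255).astype(np.uint8)
cv2.imwrite('pics/crop3.png',cv2.resize(im,None,fx=7,fy=7,interpolation=cv2.INTER_CUBIC));print(u0,v0)
E
```

```text
time: 3.18
tool_pos: [0.4964, 0.1889, 0.2634]
ee_rot: [3.141, 0.0, 1.569]
wrist_force: [0.3, 0.7, -0.4]
width: 0.0943
3.225 [0.49666877 0.18909677 0.26398899] [ 3.13948450e+00 -1.45917969e-04  1.56935501e+00]
468 [0.49578037 0.2026262  0.18556703] [0.48319703 0.1883214  0.18126015] [0.50906101 0.21590945 0.18796495] ((495.9556884765625, 202.08274841308594), (18.037460327148438, 24.2376766204834), 34.87728500366211)
320.19017094017096 163.4508547008547
574 [0.4957883  0.20280945 0.18553015] [0.48286908 0.18840496 0.1820292 ] [0.50851763 0.21622047 0.18814251] ((495.79364013671875, 202.27267456054688), (18.019630432128906, 23.97212791442871), 35.18742752075195)
320.12891986062715 186.86759581881532
320 186
```

View pics/crop3.png

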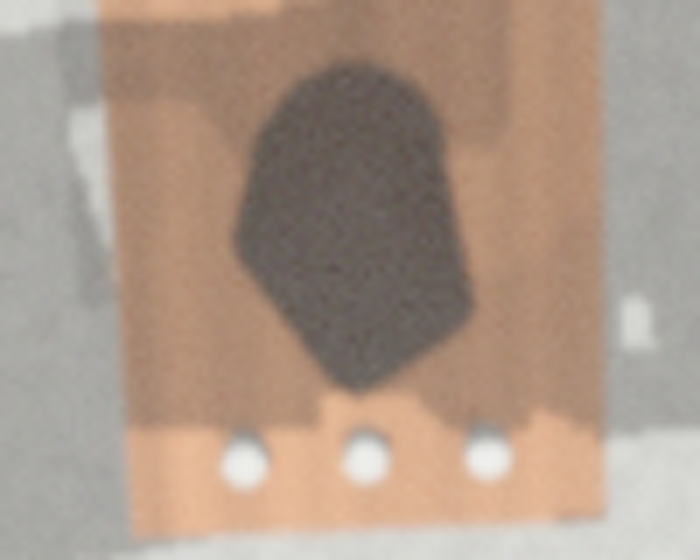

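The handle cap is a 24×18 mm rectangle centred at (0.496, 0.2025), with its long axis at 125° in the world frame. I need to turn the tool −35°.

```bash
python3 -m creep '[[[13,-1,10,0],[0,0,0,-9],[0,0,0,-9],[0,0,0,-9],[0,0,0,-8],[0,0,0,0],[0,0,0,0]]]'; python3 - <<'E'
from h import *
s=np.load('pics/wd2.npy',allow_pickle=True).item();C=cloud(s);d=s['depth']>0
m=d&(abs(C[...,0]-.496)<.006)&(abs(C[...,1]-.2025)<.006)&(C[...,2]>.15);print('cap z',np.percentile(C[m][:,2],[5,50,95]))
m=d&(C[...,0]>.455)&(C[...,0]<.475)&(abs(C[...,1]-.205)<.05);print('board z',np.percentile(C[m][:,2],[5,50,95]))
s=np.load('pics/wd1.npy',allow_pickle=True).item();C=cloud(s);print('tall',C[130,160],C[130,205],C[60,175])
o=get_obs();print(o['tool_pos'],o['ee_rot'],o['joint_positions'])
E
```

```text
time: 4.1
tool_pos: [0.495, 0.2033, 0.2525]
ee_rot: [3.141, 0.0, 2.18]
wrist_force: [0.0, 0.4, 0.4]
width: 0.0935
cap z [0.18520699 0.38817828 0.39003416]
board z [0.09502925 0.37647395 0.37961895]
tall [0.3190572  0.23000755 0.12955838] [0.32782601 0.22130396 0.01500856] [0.32803687 0.30677195 0.09131072]
[0.49502853 0.20329155 0.25253074] [3.14127071e+00 5.03397716e-05 2.17995499e+00] [ 2.83667321e-01  4.94410736e-02  1.31838933e+00  5.64071300e-05
  1.77344112e+00 -3.25479984e-01]
```

```bash
python3 -m creep '[[[0,0,40,0],[0,0,40,0],[0,0,30,0],[0,0,15,0],[0,0,0,0]]]'; python3 -m creep '[[[0,0,2,0],[0,0,0,0],[0,0,0,0],[0,0,0,0],[0,0,0,0],[0,0,0,0]]]' 0; python3 - <<'E'
from h import *
snap('side','g.png');o=get_obs();print(o['tool_pos'],o['ee_rot'],o['wrist_force'],o['wrist_torque'],o['width'])
E
```

```text
time: 4.72
tool_pos: [0.4946, 0.2029, 0.1267]
ee_rot: [-3.14, -0.001, 2.181]
wrist_force: [-0.1, -0.2, -0.1]
width: 0.0941
time: 5.48
tool_pos: [0.495, 0.203, 0.1255]
ee_rot: [3.142, 0.0, 2.182]
wrist_force: [-0.3, -0.0, 0.1]
width: 0.0373
[0.49501356 0.20297371 0.12547544] [3.14158178e+00 6.76827159e-05 2.18161704e+00] [-0.0149468   0.38363933 -0.34458379] [ 0.0124761   0.00168613 -0.01352199] 0.03352431819035233
```

```bash
python3 -m creep '[[[0,0,0,0],[0,0,0,0],[0,0,0,0],[0,0,0,0]]]'; python3 -m creep '[[[0,0,-5,0],[0,0,-10,0],[0,0,0,0],[0,0,0,0]]]'
```

```text
time: 6.02
tool_pos: [0.4951, 0.203, 0.1255]
ee_rot: [3.141, 0.0, 2.182]
wrist_force: [0.9, 0.0, -0.1]
width: 0.0216
time: 6.52
tool_pos: [0.4951, 0.203, 0.1407]
ee_rot: [3.141, 0.0, 2.182]
wrist_force: [-0.3, 0.5, -2.2]
width: 0.0223
```

```bash
python3 -m creep '[[[0,0,-30,0],[0,0,-40,0],[0,0,-40,-10],[0,0,-10,-10],[0,0,0,-10],[0,0,0,-2],[0,0,0,0],[0,0,0,0]]]'; python3 -m creep '[[[-15,-30,0,0],[-24,-46,0,0],[-24,-46,0,0],[-24,-46,0,0],[-24,-46,0,0],[-24,-46,0,0],[-24,-46,0,0],[-15,-30,0,0]]]';python3 -m creep '[[[0,0,0,0],[0,0,0,0],[0,0,0,0]]]'; python3 - <<'E'
from h import *
o=get_obs();p=o['tool_pos'];y=o['ee_rot'][2];print(o)
d=np.array([.5248,-.1953])-p[:2];print('tool x,y mm',d@[np.cos(y),np.sin(y)]*1000,d@[np.sin(y),-np.cos(y)]*1000,np.degrees(y))
E
```

```text
time: 7.52
tool_pos: [0.4949, 0.203, 0.2601]
ee_rot: [-3.141, -0.001, 2.739]
wrist_force: [-0.1, 0.2, -1.7]
width: 0.0218
time: 8.52
tool_pos: [0.5236, -0.1766, 0.26]
ee_rot: [-3.141, -0.0, 2.737]
wrist_force: [0.1, 1.1, -2.6]
width: 0.0216
time: 8.9
tool_pos: [0.524, -0.173, 0.2607]
ee_rot: [3.141, 0.0, 2.742]
wrist_force: [-1.0, 0.2, -1.5]
width: 0.022
{'time': 8.9, 'joint_positions': array([-4.21969429e-01,  8.71635178e-02,  1.26237909e+00,  4.31426961e-04,
        1.79183449e+00, -1.59274427e+00]), 'qvel': array([ 0.004723  , -0.00155381, -0.00018139, -0.00368214, -0.00193215,
       -0.00393461]), 'joint_torque': array([-3.19579756e-01, -3.47370243e+01, -3.11204946e+01, -3.47170921e-02,
        6.53279317e-02,  4.22060999e-03]), 'tool_pos': array([ 0.52397391, -0.17302732,  0.26069782]), 'ee_rot': array([3.14117658e+00, 2.24762062e-04, 2.74166575e+00]), 'wrist_force': array([-0.99014893,  0.1727159 , -1.47996285]), 'wrist_torque': array([ 0.10808038, -0.04284346, -0.02105782]), 'width': 0.02204134910680769}
tool x,y mm -9.43279171578329 -20.193493059468747 157.08587658941406
```

```bash
python3 -m creep '[[[-9.5,-20,20,0],[0,0,35,0],[0,0,15,0],[0,0,0,0],[0,0,0,0]]]'; python3 - <<'E'
from h import *
o=get_obs();p=o['tool_pos'];print(p,o['ee_rot'],o['wrist_force'])
ims=[]
for n in('scene','side'):
    s=snap(n);C=cloud(s);d=s['depth']>0
    m=d&(np.hypot(C[...,0]-.525,C[...,1]+.195)<.012)&(C[...,2]>.08)&(C[...,2]<.16)
    for lo in np.arange(.08,.16,.01):
        q=C[m&(C[...,2]>=lo)&(C[...,2]<lo+.01)]
        if len(q):print(n,round(lo,3),len(q),q.mean(0).round(4),q.min(0).round(4),q.max(0).round(4))
    e=s['extrinsics']@np.array([.525,-.195,.09,1]);u,v=int(s['fx']*e[0]/e[2]+s['cx']),int(s['fy']*e[1]/e[2]+s['cy']);print(u,v)
    ims.append(cv2.resize(s['color'][v-35:v+25,u-35:u+35,::-1],None,fx=5.6,fy=8 if 0 else 5.6,interpolation=cv2.INTER_CUBIC))
cv2.imwrite('pics/v.png',np.hstack(ims))
E
```

```text
time: 9.52
tool_pos: [0.5256, -0.1962, 0.1922]
ee_rot: [-3.141, 0.003, 2.741]
wrist_force: [0.7, 0.3, -1.3]
width: 0.0217
[ 0.52559723 -0.19624283  0.19221975] [-3.14149995e+00  2.82378225e-03  2.74092340e+00] [ 0.69791929  0.29642674 -1.34584896]
scene 0.09 7 [ 0.5256 -0.1974  0.0954] [ 0.5191 -0.2018  0.0925] [ 0.5335 -0.1933  0.0987]
scene 0.1 11 [ 0.5305 -0.1997  0.1055] [ 0.5252 -0.2024  0.1009] [ 0.5344 -0.1971  0.1095]
scene 0.11 15 [ 0.5288 -0.1982  0.1154] [ 0.5237 -0.2003  0.1105] [ 0.5322 -0.194   0.1199]
scene 0.12 11 [ 0.5284 -0.1994  0.1255] [ 0.5239 -0.2021  0.1204] [ 0.5325 -0.1953  0.1294]
scene 0.13 12 [ 0.5287 -0.199   0.1348] [ 0.5242 -0.2021  0.1303] [ 0.5313 -0.1959  0.1395]
scene 0.14 14 [ 0.5285 -0.1988  0.1447] [ 0.5232 -0.2017  0.1411] [ 0.5307 -0.194   0.1489]
scene 0.15 2 [ 0.529  -0.2007  0.1515] [ 0.5274 -0.201   0.1505] [ 0.5307 -0.2004  0.1526]
262 273
side 0.09 6 [ 0.5284 -0.1947  0.0953] [ 0.5238 -0.199   0.091 ] [ 0.5339 -0.1902  0.0981]
side 0.1 10 [ 0.5284 -0.1942  0.1044] [ 0.5241 -0.1977  0.1004] [ 0.5338 -0.1902  0.1087]
side 0.11 10 [ 0.529  -0.1943  0.1145] [ 0.5247 -0.1992  0.1109] [ 0.5341 -0.1907  0.1187]
side 0.12 6 [ 0.5273 -0.1926  0.1252] [ 0.525  -0.1963  0.1223] [ 0.5303 -0.188   0.128 ]
side 0.13 10 [ 0.5284 -0.193   0.1347] [ 0.525  -0.1967  0.1302] [ 0.5316 -0.1896  0.1381]
side 0.14 8 [ 0.5284 -0.1933  0.1461] [ 0.525  -0.1975  0.141 ] [ 0.5318 -0.1896  0.1495]
side 0.15 1 [ 0.5283 -0.1907  0.1525] [ 0.5283 -0.1907  0.1525] [ 0.5283 -0.1907  0.1525]
325 137
```

View pics/v.png

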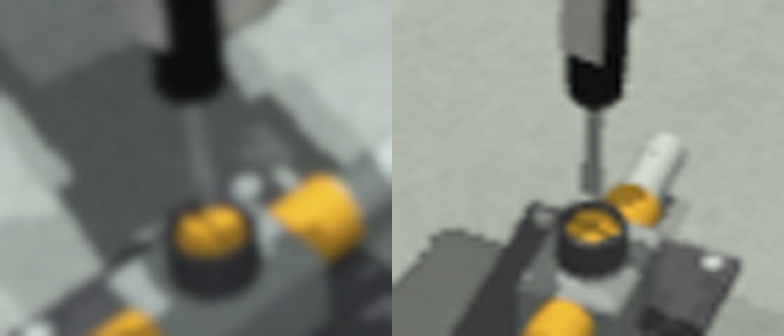

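```bash
python3 - <<'E'
from h import *
a=load('scene');b=load('side')
R=[]
for s,(u,v) in((a,(265,279)),(b,(325.7,142.5))):
    hsv=cv2.cvtColor(s['color'],cv2.COLOR_RGB2HSV);m=((hsv[...,1]>110)&(hsv[...,2]>90)&(hsv[...,0]<30)).astype(np.uint8)
    w=np.zeros_like(m);w[int(v)-5:int(v)+6,int(u)-8:int(u)+9]=1;m=cv2.morphologyEx(m*w,cv2.MORPH_CLOSE,np.ones((3,3),np.uint8))
    vv,uu=np.nonzero(m);c=((uu.min()+uu.max())/2,(vv.min()+vv.max())/2);R.append(ray(s,*c));print(c,m.sum(),onplane(s,*c,.07))
print(tri(*R))
def ax(s,z0,z1):
    C=cloud(s);m=(s['depth']>0)&(np.hypot(C[...,0]-.527,C[...,1]+.196)<.014)&(C[...,2]>z0)&(C[...,2]<z1)
    v,u=np.nonzero(m);return u.mean(),v.mean()
# shank axis: plane intersect at z=.12 : average columns at matched heights
for z0,z1 in((.10,.115),(.125,.145)): print(tri(ray(a,*ax(a,z0,z1)),ray(b,*ax(b,z0,z1))))
E
```

```text
(np.float64(264.0), np.float64(279.0)) 94 [ 0.52488426 -0.19317625  0.07      ]
(np.float64(327.0), np.float64(140.5)) 71 [ 0.52169616 -0.20417889  0.07      ]
[ 0.52406262 -0.19680338  0.07457413]
[ 0.52857027 -0.19648013  0.1054558 ]
[ 0.52788875 -0.19635284  0.1322941 ]
```

Both views show the tip over the spindle centre to within about 1–2 mm. I'll lower it gently.

```bash
python3 -m creep '[[[1.5,0.3,10,0],[0,0,5,0],[0,0,2,0],[0,0,0,0],[0,0,0,0]]]';for i in 1; do :; done; python3 -m creep '[[[0,0,1.5,0],[0,0,0,0],[0,0,0,0]]]'; python3 -m creep '[[[0,0,1.5,0],[0,0,0,0],[0,0,0,0]]]'; python3 -m creep '[[[0,0,1.5,0],[0,0,0,0],[0,0,0,0]]]'
```

```text
time: 10.25
tool_pos: [0.5237, -0.1956, 0.1737]
ee_rot: [3.142, 0.0, 2.74]
wrist_force: [0.2, -0.5, -1.7]
width: 0.0219
time: 10.62
tool_pos: [0.5236, -0.1956, 0.172]
ee_rot: [-3.142, 0.0, 2.74]
wrist_force: [0.9, -0.4, -1.2]
width: 0.0217
time: 11.0
tool_pos: [0.5236, -0.1955, 0.1705]
ee_rot: [3.142, 0.0, 2.74]
wrist_force: [0.2, 0.1, -1.5]
width: 0.022
time: 11.38
tool_pos: [0.5235, -0.1954, 0.1689]
ee_rot: [3.141, -0.0, 2.74]
wrist_force: [-0.6, 1.8, -2.6]
width: 0.0218
```

```bash
python3 -m creep '[[[0,0,1.5,0],[0,0,0,0],[0,0,0,0]]]'; python3 -m creep '[[[0,0,1.5,0],[0,0,0,0],[0,0,0,0]]]'; python3 -m creep '[[[0,0,1,0],[0,0,0,0],[0,0,0,0]]]';python3 -c "
from h import *
for i in range(1):print(get_obs()['wrist_force'],get_obs()['wrist_torque'])"
```

```text
time: 11.75
tool_pos: [0.5236, -0.1955, 0.1674]
ee_rot: [3.141, -0.0, 2.74]
wrist_force: [0.5, 0.5, -2.2]
width: 0.0222
time: 12.12
tool_pos: [0.5236, -0.1955, 0.1659]
ee_rot: [3.141, 0.0, 2.74]
wrist_force: [0.5, 1.1, -1.3]
width: 0.022
time: 12.5
tool_pos: [0.5236, -0.1955, 0.1654]
ee_rot: [3.142, 0.0, 2.74]
wrist_force: [-0.2, 0.9, 0.1]
width: 0.0217
[-0.22739367  0.8702463   0.12036464] [ 0.33368946 -0.016349    0.01127555]
```

Light contact came exactly at the predicted slot-bottom height. I'll press slightly and start turning clockwise, watching the moment.

```bash
cat > o.py <<'E'
from h import *
F=[];
o=get_obs();y=np.degrees(o['ee_rot'][2]);print('p',o['tool_pos'].round(4),'yaw',y.round(1),'F',o['wrist_force'].round(1),'M',o['wrist_torque'].round(3),'j6',o['joint_positions'][5].round(3))
E
python3 -m creep '[[[0,0,1,0],[0,0,0,0],[0,0,0,0]]]'>/dev/null; python3 o.py; for k in 1; do :; done; python3 -m creep '[[[0,0,0,5],[0,0,0,5],[0,0,0,0],[0,0,0,0]]]' >/dev/null; python3 o.py;  python3 -m creep '[[[0,0,0,5],[0,0,0,5],[0,0,0,0],[0,0,0,0]]]' >/dev/null; python3 o.py
```

```text
p [ 0.5237 -0.1955  0.1642] yaw 157.0 F [ 0.  -0.2  1.6] M [ 0.4   -0.081  0.019] j6 -1.628
p [ 0.5239 -0.1953  0.1642] yaw 147.1 F [1.8 2.  0.8] M [ 0.658 -0.33  -0.01 ] j6 -1.455
p [ 0.5243 -0.1949  0.1642] yaw 137.1 F [2.9 3.6 0.5] M [ 1.2   -0.899  0.037] j6 -1.281
```

The blade is in the slot: sideways force is rising normal to the blade while the moment stays small. I'll re-centre along tool y and keep turning.

```bash
python3 -m creep '[[[0,1,0.5,0],[0,0,0,0],[0,0,0,0]]]'>/dev/null; python3 o.py;  python3 -m creep '[[[0,0,0,5],[0,0,0,5],[0,0,0,0],[0,0,0,0]]]' >/dev/null; python3 o.py;  python3 -m creep '[[[0,0,0,5],[0,0,0,5],[0,0,0,0],[0,0,0,0]]]' >/dev/null; python3 o.py
```

```text
p [ 0.5245 -0.1947  0.1636] yaw 137.0 F [3.6 2.8 0.7] M [ 1.099 -0.876  0.011] j6 -1.278
p [ 0.5246 -0.1946  0.1636] yaw 127.1 F [3.3 4.1 0.9] M [ 1.159 -1.02   0.08 ] j6 -1.104
p [ 0.5246 -0.1947  0.1636] yaw 117.1 F [4.4 4.3 1.4] M [ 1.124 -1.069  0.035] j6 -0.93
```

```bash
python3 -m creep '[[[0.5,1.5,0,0],[0,0,0,0],[0,0,0,0]]]'>/dev/null; python3 o.py;  python3 -m creep '[[[0,0,0,5],[0,0,0,5],[0,0,0,0],[0,0,0,0]]]' >/dev/null; python3 o.py
```

```text
p [ 0.5249 -0.1943  0.1634] yaw 117.0 F [0.6 1.7 1.1] M [ 0.372 -0.366  0.028] j6 -0.926
p [ 0.525  -0.1942  0.1635] yaw 107.1 F [1.1 1.3 1.7] M [ 0.245 -0.255  0.031] j6 -0.753
```

```bash
for i in 1; do :; done; python3 -m creep '[[[0,0,0,5],[0,0,0,0],[0,0,0,0]]]' >/dev/null; python3 o.py; python3 -m creep '[[[0,0,0,5],[0,0,0,0],[0,0,0,0]]]' >/dev/null; python3 o.py; python3 -m creep '[[[0,0,0,0]]]' >/dev/null; python3 o.py;python3 -m creep '[[[0,0,0,0]]]' >/dev/null; python3 o.py;python3 -m creep '[[[0,0,0,0]]]' >/dev/null; python3 o.py
```

```text
p [ 0.5251 -0.1941  0.1635] yaw 102.1 F [0.5 0.2 1.9] M [-0.021 -0.146  0.058] j6 -0.665
p [ 0.5251 -0.194   0.1635] yaw 97.1 F [ 0.9 -1.4  1.1] M [-0.199 -0.04   0.058] j6 -0.578
p [ 0.5252 -0.194   0.1635] yaw 97.0 F [-0.2 -1.6  1.6] M [-0.244 -0.001  0.06 ] j6 -0.578
p [ 0.5252 -0.194   0.1635] yaw 97.0 F [-0.  -1.1  1. ] M [-0.33   0.046  0.066] j6 -0.577
p [ 0.5252 -0.194   0.1635] yaw 97.0 F [-0.  -0.6  1.9] M [-0.398  0.099 -0.003] j6 -0.577
```

```bash
python3 -m creep '[[[0,0,0,5],[0,0,0,0]]]' >/dev/null; python3 o.py; python3 -m creep '[[[0,0,0,0]]]' >/dev/null; python3 o.py;python3 -m creep '[[[0,0,0,0]]]' >/dev/null; python3 o.py; python3 -m creep '[[[0,0,0,5],[0,0,0,0]]]' >/dev/null; python3 o.py; python3 -m creep '[[[0,0,0,0]]]' >/dev/null; python3 o.py;python3 -m creep '[[[0,0,0,0]]]' >/dev/null; python3 o.py
```

```text
p [ 0.5252 -0.1939  0.1635] yaw 92.1 F [-0.3 -1.5  2.5] M [-0.513  0.137 -0.017] j6 -0.491
p [ 0.5252 -0.194   0.1635] yaw 92.1 F [-0.4 -1.9  2.2] M [-0.504  0.133  0.043] j6 -0.491
p [ 0.5252 -0.1939  0.1635] yaw 92.0 F [ 0.  -2.6  2.6] M [-0.636  0.16   0.095] j6 -0.49
p [ 0.5253 -0.1939  0.1635] yaw 87.1 F [-0.8 -2.3  1.5] M [-0.619  0.204  0.079] j6 -0.403
p [ 0.5253 -0.1939  0.1635] yaw 87.1 F [-0.5 -2.4  2.1] M [-0.702  0.199  0.021] j6 -0.403
p [ 0.5253 -0.1939  0.1635] yaw 87.0 F [-1.3 -1.9  1.8] M [-0.728  0.232  0.031] j6 -0.403
```

```bash
sed -i "s/^o=get_obs.*/&;print('t6',o['joint_torque'][5].round(4),o['time'])/" o.py; python3 o.py; python3 -m creep '[[[0,0,0,4],[0,0,0,0],[0,0,0,0]]]' >/dev/null; python3 o.py; python3 -m creep '[[[0,0,0,4],[0,0,0,0],[0,0,0,0]]]' >/dev/null; python3 o.py;python3 -m creep '[[[0,0,0,0]]]' >/dev/null; python3 o.py
```

```text
p [ 0.5253 -0.1939  0.1635] yaw 87.0 F [-1.3 -1.9  1.8] M [-0.728  0.232  0.031] j6 -0.403
t6 0.0325 18.25
p [ 0.5253 -0.1938  0.1635] yaw 83.1 F [-0.1 -3.1  1.2] M [-0.752  0.256 -0.006] j6 -0.334
t6 0.0349 18.625
p [ 0.5254 -0.1938  0.1635] yaw 79.1 F [-0.2 -2.2  1.5] M [-0.803  0.19   0.035] j6 -0.264
t6 0.034 19.0
p [ 0.5254 -0.1939  0.1635] yaw 79.0 F [-1.1 -2.5  1.6] M [-0.932  0.191  0.015] j6 -0.263
t6 0.0336 19.125
```

```bash
python3 -m creep '[[[-0.4,0,0,4],[0,0,0,0],[0,0,0,0]]]' >/dev/null; python3 o.py; python3 -m creep '[[[0,0,0,4],[0,0,0,0],[0,0,0,0]]]' >/dev/null; python3 o.py;
```

```text
p [ 0.5254 -0.1939  0.1635] yaw 75.1 F [-0.3 -2.9  1.7] M [-0.698  0.142  0.024] j6 -0.195
t6 0.0355 19.5
p [ 0.5254 -0.1939  0.1635] yaw 71.1 F [-0.1 -2.   1.4] M [-0.66   0.07   0.017] j6 -0.125
t6 0.0346 19.875
```

Turned 86° in total at a steady 0.035 N·m. That could be spindle friction or slipping, so I'll look before going on.

```bash
python3 - <<'E'
from h import *
ims=[]
for n in('scene','side'):
    s=snap(n);C=cloud(s);d=s['depth']>0
    m=d&(np.hypot(C[...,0]-.526,C[...,1]+.195)<.02)&(C[...,2]>.1)&(C[...,2]<.2)&(s['color'].max(2)<45)
    z=C[m][:,2];print(n,'dark z',np.percentile(z,[0,2,5,50]))
    e=s['extrinsics']@np.array([.525,-.195,.08,1]);u,v=int(s['fx']*e[0]/e[2]+s['cx']),int(s['fy']*e[1]/e[2]+s['cy']);print(u,v)
    ims.append(cv2.resize(s['color'][v-20:v+20,u-20:u+20,::-1],None,fx=10,fy=10,interpolation=cv2.INTER_CUBIC))
cv2.imwrite('pics/v2.png',np.hstack(ims))
E
```

```text
scene dark z [0.13548376 0.13773357 0.13859469 0.15544561]
263 276
side dark z [0.13565523 0.13802013 0.13841462 0.16684389]
325 139
```

View pics/v2.png

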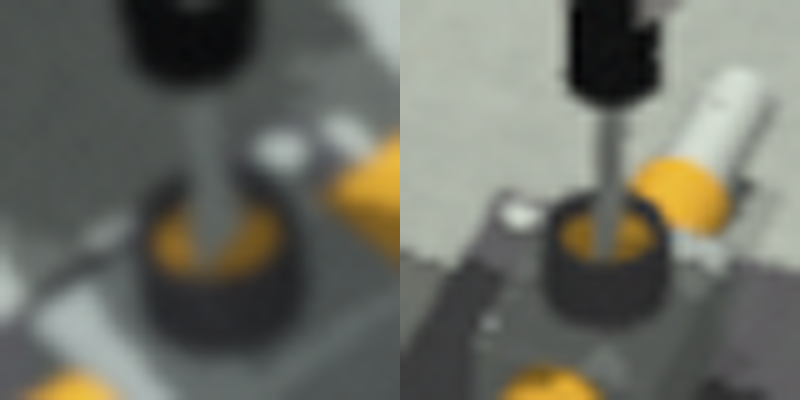

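```bash
python3 -m creep '[[[0,0,0,-4],[0,0,0,0],[0,0,0,0]]]' >/dev/null; python3 o.py; python3 -m creep '[[[0,0,0,-4],[0,0,0,0],[0,0,0,0]]]' >/dev/null; python3 o.py;python3 -m creep '[[[0,0,0,4],[0,0,0,0],[0,0,0,0]]]' >/dev/null; python3 o.py;python3 -m creep '[[[0,0,0,4],[0,0,0,0],[0,0,0,0]]]' >/dev/null; python3 o.py
```

```text
p [ 0.5254 -0.194   0.1635] yaw 75.0 F [-1.1 -1.9  1.9] M [-0.513 -0.024  0.038] j6 -0.193
t6 0.0118 20.35
p [ 0.5253 -0.1938  0.1635] yaw 78.9 F [ 0.9 -0.3  1.2] M [-0.339  0.007  0.027] j6 -0.262
t6 0.0015 20.725
p [ 0.5253 -0.1937  0.1635] yaw 75.0 F [ 0.7 -0.4  1.7] M [-0.073 -0.059  0.007] j6 -0.194
t6 0.0184 21.1
p [ 0.5254 -0.1938  0.1635] yaw 71.1 F [-0.1 -0.3  2.2] M [ 0.044 -0.094  0.043] j6 -0.125
t6 0.0344 21.475
```

```bash
python3 -m creep '[[[0,0,0,4],[0,0,0,0],[0,0,0,0]]]' >/dev/null; python3 o.py; python3 -m creep '[[[0,0,0,4],[0,0,0,0],[0,0,0,0]]]' >/dev/null; python3 o.py;python3 -m creep '[[[0,0,0,4],[0,0,0,0],[0,0,0,0]]]' >/dev/null; python3 o.py
```

```text
p [ 0.5254 -0.1938  0.1635] yaw 67.1 F [1.1 0.9 1.5] M [ 0.099 -0.202 -0.008] j6 -0.055
t6 0.0348 21.85
p [ 0.5254 -0.1939  0.1635] yaw 63.1 F [1.5 0.5 1.3] M [ 0.222 -0.282  0.003] j6 0.015
t6 0.0396 22.225
p [ 0.5254 -0.194   0.1635] yaw 59.1 F [1.5 1.6 1.8] M [ 0.278 -0.374  0.13 ] j6 0.084
t6 0.0683 22.6
```

```bash
python3 -m creep '[[[0,0,0,3],[0,0,0,0],[0,0,0,0]]]' >/dev/null; python3 o.py; python3 -m creep '[[[0,0,0,1],[0,0,0,0],[0,0,0,0]]]' >/dev/null; python3 o.py
```

```text
p [ 0.5255 -0.194   0.1636] yaw 56.1 F [2.5 1.  1.9] M [ 0.272 -0.431  0.127] j6 0.137
t6 0.0911 22.975
p [ 0.5254 -0.194   0.1635] yaw 55.0 F [2.2 1.2 1.9] M [ 0.259 -0.467  0.128] j6 0.156
t6 0.1052 23.35
```

The moment rises firmly to 0.105 N·m, so the spindle is on its stop. I'll relieve the blade, lift and look at the slot.

```bash
python3 -m creep '[[[0,0,0,0],[0,0,0,-5],[0,0,0,-4],[0,0,-2,0],[0,0,-4,0],[0,0,-8,0],[0,0,-16,0]]]' >/dev/null; python3 o.py; python3 -m creep '[[[0,0,-30,0],[-20,0,-30,0],[-30,0,-10,0],[0,0,0,0],[0,0,0,0]]]' >/dev/null; python3 o.py; python3 - <<'E'
from h import *
s=snap('wrist');e=s['extrinsics']@np.array([.525,-.195,.07,1]);u,v=int(s['fx']*e[0]/e[2]+s['cx']),int(s['fy']*e[1]/e[2]+s['cy']);print(u,v)
np.save('pics/wv3.npy',s,allow_pickle=True)
im=s['color'][v-40:v+60,u-50:u+50,::-1]
cv2.imwrite('pics/c3.png',cv2.resize(im,None,fx=6,fy=6,interpolation=cv2.INTER_CUBIC))
E
```

```text
p [ 0.5238 -0.194   0.1932] yaw 64.0 F [ 0.3 -0.6 -2.1] M [-0.013 -0.005 -0.008] j6 -0.001
t6 0.0023 24.225
p [ 0.5031 -0.2387  0.2637] yaw 64.0 F [ 0.5 -0.1 -1.5] M [0.021 0.006 0.   ] j6 -0.091
t6 0.0009 24.85
321 133
```

View pics/c3.png

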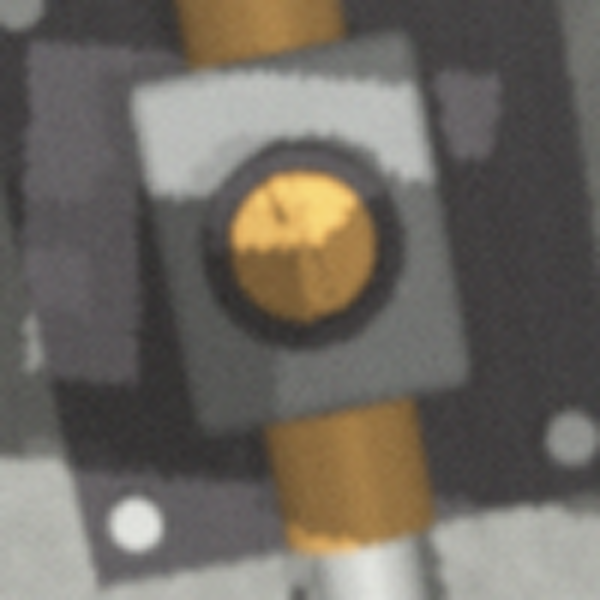

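The slot now lies at about 97° in the world frame, where it was 157°. That is about 60° clockwise, so the spindle turned and met its stop. Now I'll return the driver to the stand.

```bash
python3 -m creep '[[[35,-18,0,0],[53,-27,0,0],[53,-27,0,0],[53,-27,0,0],[53,-27,0,0],[53,-27,0,0],[53,-27,0,0],[35,-18,0,0]]]' >/dev/null; python3 -m creep '[[[0,0,0,0],[0,0,0,0],[0,0,0,0]]]' >/dev/null; python3 o.py; python3 - <<'E'
from h import *
o=get_obs();p=o['tool_pos'];y=o['ee_rot'][2]
d=np.array([.495,.203])-p[:2];print('tool x,y mm',d@[np.cos(y),np.sin(y)]*1000,d@[np.sin(y),-np.cos(y)]*1000)
# shank axis relative to TCP
s=snap('side');C=cloud(s);m=(s['depth']>0)&(np.hypot(C[...,0]-p[0],C[...,1]-p[1])<.014)&(C[...,2]<p[2]-.05)&(C[...,2]>p[2]-.105)
for lo in np.arange(p[2]-.105,p[2]-.05,.012):
    q=C[m&(C[...,2]>=lo)&(C[...,2]<lo+.012)];print(round(lo,3),len(q),(q.mean(0)-p).round(4) if len(q) else '')
E
```

```text
p [0.4955 0.1955 0.2634] yaw 63.9 F [ 1.  -0.1 -1.7] M [-0.008  0.056  0.039] j6 0.725
t6 -0.002 26.275
tool x,y mm 6.494586473981349 -3.732866559672178
0.158 9 [-0.0012  0.001  -0.0963]
0.17 11 [ 0.0001  0.0032 -0.0841]
0.182 13 [-0.002   0.0026 -0.075 ]
0.194 13 [-0.0015  0.0029 -0.0629]
0.206 8 [-0.0016  0.0031 -0.0532]
```

```bash
python3 -m creep '[[[7,-4,20,0],[0,0,25,0],[0,0,15,0],[0,0,0,0],[0,0,0,0]]]' >/dev/null; python3 o.py; python3 -m creep '[[[0,0,20,0],[0,0,25,0],[0,0,20,0],[0,0,6,0],[0,0,0,0],[0,0,0,0]]]' >/dev/null; python3 o.py
```

```text
p [0.4955 0.2044 0.2046] yaw 64.0 F [ 0.3  0.4 -1.2] M [ 0.058  0.022 -0.004] j6 0.74
t6 -0.0004 26.95
p [0.4959 0.2048 0.1341] yaw 64.0 F [ 0.1 -0.2 -1.2] M [-0.043  0.041 -0.009] j6 0.74
t6 -0.0001 27.7
```

Into the hole freely. Now down gently until the collar touches.

```bash
python3 -m creep '[[[0,-1,3,0],[0,0,2,0],[0,0,0,0],[0,0,0,0]]]' >/dev/null; python3 o.py; python3 -m creep '[[[0,0,1.5,0],[0,0,0,0],[0,0,0,0]]]' >/dev/null; python3 o.py; python3 -m creep '[[[0,0,1,0],[0,0,0,0],[0,0,0,0]]]' >/dev/null; python3 o.py; python3 -m creep '[[[0,0,0.7,0],[0,0,0,0],[0,0,0,0]]]' >/dev/null; python3 o.py
```

```text
p [0.4941 0.205  0.1275] yaw 64.0 F [-0.2 -0.4 -1.7] M [ 0.004  0.023 -0.001] j6 0.741
t6 -0.0001 28.2
p [0.4941 0.205  0.126 ] yaw 64.0 F [-0.7 -1.7 -1.9] M [0.017 0.035 0.012] j6 0.741
t6 -0.0 28.575
p [0.4942 0.2051 0.1255] yaw 64.0 F [-1.6 -0.2  1.1] M [-0.05   0.154 -0.02 ] j6 0.741
t6 -0.0015 28.95
p [0.4942 0.205  0.1254] yaw 64.0 F [-1.9 -1.2  4.1] M [-0.117  0.57  -0.02 ] j6 0.741
t6 -0.0006 29.325
```

Collar is down, with contact at the same height as when I picked it up. Releasing.

```bash
python3 -m creep '[[[0,0,0,0],[0,0,0,0],[0,0,0,0],[0,0,0,0],[0,0,0,0],[0,0,0,0],[0,0,0,0],[0,0,0,0]]]' 1; python3 -m creep '[[[0,0,-20,0],[0,0,-40,0],[0,0,-40,0],[0,0,-40,0],[-30,0,-20,0],[-30,0,0,0],[0,0,0,0],[0,0,0,0]]]'; python3 - <<'E'
from h import *
s=snap('side','fin.png');C=cloud(s);d=s['depth']>0
for lo in(.105,.125,.145,.165):
    m=d&(np.hypot(C[...,0]-.496,C[...,1]-.203)<.025)&(C[...,2]>lo)&(C[...,2]<lo+.02)&(s['color'].max(2)<70);print(lo,C[m].mean(0).round(4),len(C[m]))
m=d&(np.hypot(C[...,0]-.496,C[...,1]-.203)<.02)&(C[...,2]<.2);print('top',C[m][:,2].max())
w=snap('wrist');cv2.imwrite('pics/fin2.png',np.hstack([s['color'][180:380,200:500],w['color'][0:200,150:450]])[:,:,::-1])
E
```

```text
time: 30.32
tool_pos: [0.4941, 0.205, 0.1243]
ee_rot: [3.141, -0.0, 1.117]
wrist_force: [0.0, -0.5, 0.3]
width: 0.0935
time: 31.32
tool_pos: [0.4679, 0.1515, 0.284]
ee_rot: [-3.141, -0.0, 1.117]
wrist_force: [0.4, -0.1, -0.4]
width: 0.0941
0.105 [0.4942 0.2149 0.1146] 53
0.125 [0.4938 0.2149 0.1346] 57
0.145 [0.4932 0.2151 0.1546] 60
0.165 [0.4939 0.2111 0.1773] 109
top 0.18754154148592395
```

View pics/fin2.png

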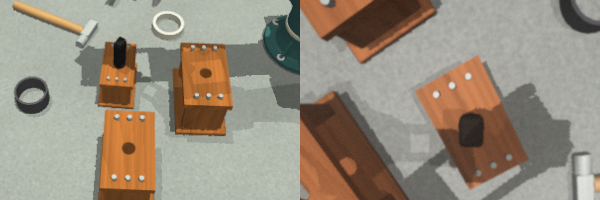

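Driver is upright and released, and the other things look untouched. One last numeric check of the slot angle, using the saved close view.

```bash
python3 - <<'E'
from h import *
for f,c in(('wv2',(.5248,-.1953)),('wv3',(.5248,-.1953))):
    s=np.load(f'pics/{f}.npy',allow_pickle=True).item()
    g=cv2.GaussianBlur(s['color'][...,0],(0,0),.7)
    e=s['extrinsics']@np.array([*c,.07,1]);u,v=s['fx']*e[0]/e[2]+s['cx'],s['fy']*e[1]/e[2]+s['cy']
    bh=cv2.morphologyEx(g,cv2.MORPH_BLACKHAT,cv2.getStructuringElement(2,(5,5))).astype(float)
    Y,X=np.mgrid[:400,:640];bh[np.hypot(X-u,Y-v)>(12 if f=='wv2' else 8.5)]=0
    m=bh>0.35*bh.max();pts=np.argwhere(m)[:,::-1]
    P=np.array([onplane(s,x,y,.07)[:2] for x,y in pts])*1000
    l=cv2.fitLine(P.astype(np.float32),cv2.DIST_HUBER,0,.01,.01).ravel();print(f,len(P),'angle',np.degrees(np.arctan2(l[1],l[0]))%180,P.round(0).tolist())
E
```

```text
wv2 42 angle 155.57494 [[516.0, -194.0], [516.0, -194.0], [517.0, -194.0], [518.0, -194.0], [516.0, -195.0], [517.0, -195.0], [518.0, -195.0], [519.0, -195.0], [518.0, -196.0], [519.0, -196.0], [520.0, -196.0], [521.0, -196.0], [521.0, -196.0], [522.0, -196.0], [520.0, -196.0], [521.0, -196.0], [521.0, -196.0], [522.0, -196.0], [523.0, -196.0], [524.0, -196.0], [521.0, -197.0], [522.0, -197.0], [523.0, -197.0], [524.0, -197.0], [525.0, -197.0], [526.0, -197.0], [523.0, -198.0], [524.0, -198.0], [525.0, -198.0], [526.0, -198.0], [527.0, -198.0], [527.0, -198.0], [526.0, -199.0], [527.0, -199.0], [527.0, -199.0], [528.0, -199.0], [527.0, -200.0], [528.0, -200.0], [529.0, -200.0], [530.0, -200.0], [531.0, -201.0], [533.0, -202.0]]
wv3 12 angle 88.06691 [[523.0, -186.0], [524.0, -186.0], [522.0, -187.0], [523.0, -187.0], [525.0, -188.0], [522.0, -188.0], [523.0, -188.0], [524.0, -189.0], [522.0, -189.0], [524.0, -190.0], [522.0, -196.0], [523.0, -196.0]]
```

```bash
python3 o.py; python3 -c "
from bench import ticket
print(ticket.close_job())"
```

```text
p [0.4679 0.1517 0.2836] yaw 64.0 F [-0.7 -0.4 -0.7] M [ 0.044  0.068 -0.014] j6 0.651
t6 0.0026 31.425
the job is handed in; nothing more can be done
None
```

I turned the valve clockwise onto its stop and put the screwdriver back upright and released in its stand. I handed the job in at about 31 s, with no verdict given.

**What I did**
- I gripped the screwdriver across its flats and lined it up with the slot seen in the wrist camera. The blade met light resistance at the height expected for the bottom of the slot.
- I turned it clockwise at about 3 N down. The moment stayed near 0.035 N·m, then rose to 0.105 N·m at the stop. I eased it back, lifted out and returned it.

**Checks that agreed**
- **Stand:** the collar touched at the same TCP height (0.1255 m) as when I gripped it. Afterwards the screwdriver stood upright with its top at the same height, the gripper was clear, and the hammer, pipe ring and tape roll looked untouched.
- **Slot:** it moved from about 156° to somewhere between 88° and 97°, a turn of roughly 60–68°. That fits a closed valve.

**Checks that were weak or disagreed**
- **Tool turn:** I turned the tool 102°, well over the slot's turn. I put the difference down to play in the slot and give in the grip. While turning, I briefly suspected the blade was slipping on top of the spindle, until the moment rose.
- **Slot angle after closing:** it rests on few pixels in mixed shade, so it is only rough.
- **Screwdriver height:** the cap measured about 4–5 mm higher than the text implies, and I did not resolve this.
- **Sideways force:** it reached about 6 N while turning, until I re-centred the blade.

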